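# Ground reference, then a level hold for a quadcopter

### The job

The quadcopter in the square mark is already logging, so it must not leave the table yet: slide it on its skids, without lifting or tipping it, to the middle of the round mark and let it stand still there for a second to take its ground reference. Then lift it straight up until its skids are about 15 cm above the table and keep it there over the mark, level and still: finish while holding it in the gripper, do not put it down or let go. Leave the other things on the bench where they are.

Things in the scene. Friction and masses are not known exactly. Their poses are not given: they have to be found in the camera images.
- quad: The quadcopter: four-armed X-frame aircraft, propellers off, 155 mm square over its motors, 82 mm high, 0.34 to 0.53 kg, evenly balanced. Origin: centre of the underside of its two rubber skids (bars 110 mm long at y = +-38 mm), so z = 0 standing on the table. x points to its nose (camera end), z up. Starts standing in the square mark, nose within 45 degrees of straight away from the robot (+x).
- battery (a point): Centre of the battery strapped firmly on the quadcopter, 66.5 mm straight above its origin: a block 76 mm along x, 36 mm wide along y, at heights 51.5 to 81.5 mm. The place to grip, across its 36 mm width. The plate under it is 34 mm wide; 33 mm and lower are the arms and skids. A thin antenna slants up behind the tail to 78 mm high.
- motor (a point): Top of the quadcopter's front left motor. The four motors, 26 mm across, stand at (+-64, +-64) mm from the quadcopter's centre and reach 47 mm high, their 5 mm shafts 57 mm.
- round_mark: The round mark: a circle of white tape flat on the table, 176 mm outer diameter, 8 mm tape, with a 10 mm dot at its centre. No height, slides over freely. Origin: its centre, on the surface of the bench. It lies left or right of the robot's centre line.
- square_mark: The square mark: a square of white tape flat on the table, 168 mm side. No height. Origin: its centre. It lies on the other side of the centre line from the round mark; the quadcopter starts in it.
- spare_battery: Bystander, leave it alone: spare battery pack lying on the table, block 76 x 36 x 28 mm (not on any aircraft).
- spare_motor: Bystander, leave it alone: spare bare motor standing on the table, 30 mm across, 28 mm high.
- solder_spool: Bystander, leave it alone: grey spool standing upright, 54 mm across, 40 mm high.
- screw_jar: Bystander, leave it alone: small clear jar with black lid, 40 mm across, 42 mm high.
- screwdriver: Bystander, leave it alone: screwdriver lying on the table, 160 mm long, under 30 mm high.
- multimeter: Bystander, leave it alone: handheld meter lying on its back, 150 x 75 mm, 42 mm high.
- parts_tray: Bystander, leave it alone: open blue tray with four compartments, 150 x 110 x 30 mm.

How it is judged (in metres and radians):
On the way:
1. the quadcopter stands still on the table in the middle of the round mark (within 30 mm of its centre) (horizontal distance between quad and round_mark below 0.03 m and height (world z) of quad below 0.006 m and linear speed of quad below 0.02 m/s and angle between quad's own z axis and vertical below 0.1 rad), for 0.5 s.
At the end, for the whole second after the job is handed in: the quadcopter is held by the fingers, skids 110 to 190 mm above the table, within 50 mm of over the round mark's centre, level within 7 degrees, and still (under 20 mm/s and 0.15 rad/s) (height (world z) of quad between 0.11 and 0.19 m and horizontal distance between quad and round_mark below 0.05 m and angle between quad's own z axis and vertical below 0.12 rad and linear speed of quad below 0.02 m/s and angular speed of quad below 0.15 rad/s and contact force between quad and the fingers above 1 N); the arm keeps its last pose, push and grip.
It fails at once if the quadcopter is lifted off the table (over 12 mm) while away from the round mark (over 50 mm off its centre) (height (world z) of quad above 0.012 m and horizontal distance between quad and round_mark above 0.05 m).
It fails at once if the quadcopter is tipped by more than 20 degrees (angle between quad's own z axis and vertical above 0.35 rad).
It fails at once if another thing on the bench is shoved more than 30 mm (distance of any of spare_battery, spare_motor, solder_spool, screw_jar, screwdriver, multimeter, parts_tray from where it was at the start of the episode above 0.03 m).
It also fails if it takes over 48 s, if anything falls off the work surface, if the arm or the gripper's body presses on something with over 40 N, if the wrist force passes 120 N, or if a joint passes its speed limit or range.

### The arm

A 6-joint arm with a two-finger parallel gripper is mounted at the origin on the work surface. World frame = base frame: x ahead of the robot, y to its left, z up, the work surface at z = 0. Lengths are in m, angles in degrees, forces in N, time in s.
With the tool pointing down it reaches from about 0.375 to 0.75 m from the base axis. Payload 9 kg.
Tool frame: the origin (TCP) lies where the fingers leave the gripper's body, on its centre line; the fingertips stand 73 mm ahead of it and the grasp point (between the pads) lies 54 mm ahead of it (robot.tip_reach is the distance from the TCP to the fingertips, in m); z points along the fingers, y is the direction in which the jaws open and shut (so a half turn about z gives the same grasp; the last joint's range is limited). The gripper opens to 85 mm and grips with 20 to 120 N. Pads are 22 mm wide; open, the fingers measure 114 mm over their backs; the gripper's body (76 mm by 85 mm) begins 54 mm behind the grasp point. The pads swing forward as they close: fully open they stand 13 mm farther back than shut.
Start: joints at [-77.218, 5.964, 5.575, 89.605, 0, 77.527], TCP at [0.256, -0.543, 0.304] pointing down, gripper open.
Joint ranges: [-171.21, 171.21], [-48.23, 106.86], [-62.78, 66.21], [-105.2, 120.99], [-86.42, 89.51], [-180, 180]. Speed limits (degrees/s): [127.2, 127.2, 147.25, 180, 180, 180].

### API

Orientations are given as [roll, pitch, yaw] about the fixed x, y, z axes, in that order (R = Rz(yaw) Ry(pitch) Rx(roll)).
In Python, from plant import robot gives the robot as it stands. Calls block until the motion is done:
- robot.move_pose(position, orientation): joint-space move of the TCP to a pose.
- robot.line_to(position, vel=0.15, rotation=None, guard=None): straight line of the TCP; rotation=None keeps the orientation; vel is the mean speed in m/s. With guard (N) it stops when the force on the tool has changed by that much, and returns True; else False.
- robot.goto_joints(angles): joint-space move.
- robot.set_gripper(opening): finger opening in m; the grip force is fixed at half the most; returns when the fingers have stopped.
- robot.pause(seconds).
- robot.ik(position, orientation): joint angles nearest the present ones, or None.
- robot.observe(): the state.
- robot.grab_frame(name): name is "scene" or "top"; returns the picture (420x560x3 uint8, blue, green, red); there is no depth.
- robot.get_calibration(name): a dict with "vertical_fov" (degrees; the focal length in pixels is half the picture's height over the tangent of half this angle, whatever the lens; pixels are square), "cx", "cy" (the principal point, pixels), "rvec" (rotation vector, rad) and "tvec" (3), from world to camera coordinates, as OpenCV has them. Camera axes: x right, y down, z forward; pixel columns grow to the right and rows downward; lengths in m; the calibration is good to about 2 mm. A picture is of the moment at which its call begins. get_calibration takes no time and is no camera call.
A pose or a line that the arm cannot do raises robot.IKError and nothing moves.
- robot.job_done(): hands the job in, once; it reports no verdict.
The state is a dict: "time": time; "q": joint angles; "qvel": joint speeds; "joint_torque": joint torques, N m; "tool_pos": TCP position; "tcp_rot": TCP orientation; "ft_force": force on the tool from outside, world axes, zero at the start; "torque": the same for the moment, N m; "gripper_width": finger opening in m.
Only numpy, scipy, OpenCV 4.12 (cv2) and the standard library are available. Lean on these libraries where they do the work, as an engineer would, in place of code of your own. Each camera call takes 0.05 s, during which the arm holds its last target.

## Working session

There is one attempt and no reset: what is moved stays moved. The work goes in short steps, each a Python script; the robot and the scene stay as the last script left them, time stands still between calls to the robot, and variables do not carry over. Pictures are saved under pics/ and viewed, and the job is handed in when it is done.

```bash
ls; mkdir -p pics; python3 - <<'E'
from plant import robot
import cv2
for n in("scene","top"):
    cv2.imwrite(f"pics/{n}0.png",robot.grab_frame(n)); print(robot.get_calibration(n))
print(robot.observe(),robot.tip_reach)
E
```

```text
pics
{'vertical_fov': 53.93877899855043, 'cx': 274.6541868582417, 'cy': 211.86847975260287, 'rvec': array([ 2.18865314,  1.487696  , -0.43780559]), 'tvec': array([-0.22162953, -0.39205772,  1.49516232])}
{'vertical_fov': 54.921649143897184, 'cx': 283.79994088393926, 'cy': 207.11666952152243, 'rvec': array([ 2.19589524, -2.18776315,  0.10408867]), 'tvec': array([-0.01942462,  0.54429077,  1.05048559])}
{'time': 0.1, 'q': array([-7.72173971e+01,  5.99366665e+00,  5.53030644e+00,  8.96057506e+01,
        8.21517541e-04,  7.75283899e+01]), 'qvel': array([-0.00742722, -0.12150387,  0.05923374, -0.06797764,  0.08740868,
        0.01807145]), 'joint_torque': array([ 6.63313171e-03, -5.58210289e+01,  5.04716885e+01,  1.30084378e-02,
       -2.35587659e-04, -1.75496984e-05]), 'tool_pos': array([ 0.2559574 , -0.54241489,  0.30320407]), 'tcp_rot': array([-1.79932697e+02, -1.57270091e-02,  2.52542033e+01]), 'ft_force': array([ 0.28536757, -0.40875792,  0.57989833]), 'torque': array([ 0.02320169, -0.06715676, -0.02533003]), 'gripper_width': 0.0854884564583984} 0.0726
```

View pics/top0.png

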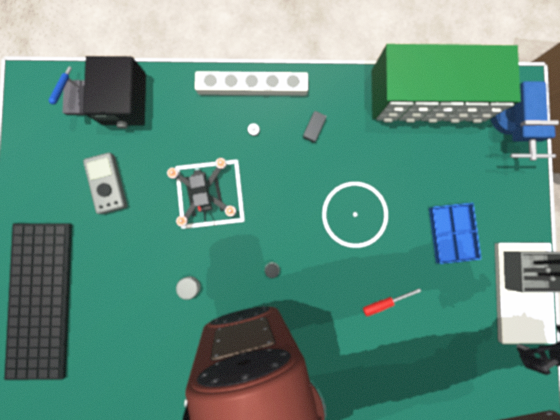

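View pics/scene0.png

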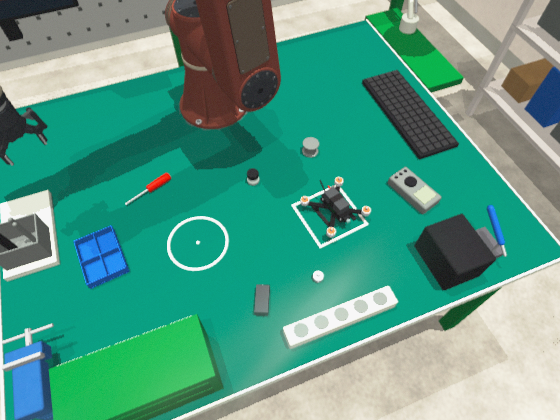

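The top view shows the quad at about (201,192), with copper motor tops at about (172,173), (221,163), (230,211) and (182,221). The round mark's dot is at about (355,214). The scene view agrees, and the straight path between them is clear. Next I'll measure the positions.

```bash
cat > h.py <<'E'
from plant import robot
import cv2, numpy as np
def cam(n):
    c=robot.get_calibration(n); f=210/np.tan(np.radians(c["vertical_fov"])/2)
    R=cv2.Rodrigues(np.array(c["rvec"]))[0]; return f,c["cx"],c["cy"],R,np.array(c["tvec"])
def ray(n,u,v,z):
    f,cx,cy,R,t=cam(n); C=-R.T@t; d=R.T@np.array([(u-cx)/f,(v-cy)/f,1]); return (C+d*(z-C[2])/d[2])[:2]
def proj(n,p):
    f,cx,cy,R,t=cam(n); q=R@np.array(p)+t; return cx+f*q[0]/q[2],cy+f*q[1]/q[2]
def motors(n,im,roi):
    x0,y0,x1,y1=roi; b,g,r=[im[...,i].astype(int) for i in range(3)]
    m=((r>130)&(r-b>35)).astype(np.uint8); k=np.zeros_like(m);k[y0:y1,x0:x1]=1; m=cv2.morphologyEx(m*k,cv2.MORPH_CLOSE,np.ones((5,5)))
    N,L,S,C=cv2.connectedComponentsWithStats(m)
    return [(C[i],S[i][4]) for i in range(1,N) if S[i][4]>15]
def ring(n,im,guess,r=60):
    m=(im.min(2)>150).astype(np.uint8); N,L,S,C=cv2.connectedComponentsWithStats(m)
    return [(C[i],S[i][:]) for i in range(1,N) if np.hypot(*(C[i]-guess))<r]
E
python3 - <<'E'
from h import *
for n,roi,g in(("top",(150,145,255,240),(355,214)),("scene",(285,170,380,245),(198,243))):
    im=cv2.imread(f"pics/{n}0.png")
    P=[]
    for c,a in motors(n,im,roi): w=ray(n,*c,.047); P.append(w); print(n,c,a,w)
    print("mean",np.mean(P,0))
    for c,s in ring(n,im,g): 
        print("white",c,s,ray(n,*c,0))
cv2.imwrite("pics/crop.png",cv2.resize(cv2.imread("pics/top0.png")[140:250,145:260],None,fx=5,fy=5,interpolation=cv2.INTER_CUBIC))
E
```

```text
top [220.55384615 162.46153846] 65 [0.65808756 0.14792403]
top [171.62686567 172.41791045] 67 [0.63118345 0.27386255]
top [229.6        210.46153846] 65 [0.53310071 0.12281732]
top [181.04545455 220.48484848] 66 [0.50677943 0.24683105]
mean [0.58228779 0.19785874]
white [354.30076839 214.57958288] [322 182  66  66 911] [ 0.52652123 -0.20882797]
white [354.78947368 214.        ] [353 212   5   5  19] [ 0.52809891 -0.21017253]
scene [338.31428571 179.45714286] 35 [0.50434831 0.24745382]
scene [304.         198.73529412] 34 [0.53045853 0.122585  ]
scene [365.82352941 208.70588235] 34 [0.62859126 0.27471495]
scene [330.5952381  230.04761905] 42 [0.65514776 0.14930649]
mean [0.57963646 0.19851506]
white [197.34887737 243.91882556] [167 216  62  55 579] [ 0.53248262 -0.21083899]
white [197.36363636 241.90909091] [196 241   4   3  11] [ 0.52616247 -0.20901032]
```

View pics/crop.png

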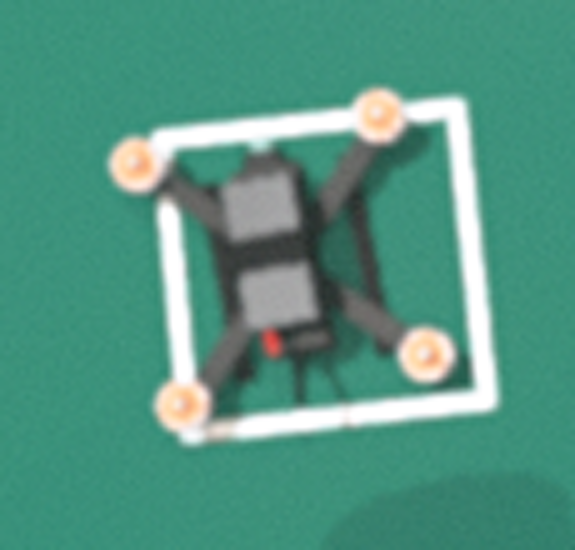

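```bash
python3 - <<'E'
from h import *
o=[180,0,12.0]; p=[.581,.1982]
print(robot.ik([*p,.28],o),robot.ik([*p,.119],o),robot.ik([.527,-.2095,.119],o))
robot.move_pose([*p,.25],o)
robot.set_gripper(.055)
s=robot.observe();print(s["time"],s["tool_pos"],s["tcp_rot"],s["gripper_width"])
cv2.imwrite("pics/scene1.png",cv2.resize(robot.grab_frame("scene")[100:280,230:470],None,fx=3,fy=3))
E
```

```text
[  6.64851141   8.18789236   5.47946249  87.29157013   0.
 174.64851141] [  6.64851141  11.18135627  -8.07595329  70.74269044   0.
 174.64851141] [-34.88971997   3.22972234 -16.65681224  70.11346542   0.
 133.11028003]
3.3583 [0.58103404 0.19808567 0.24999163] [1.79997867e+02 7.93722713e-04 1.19896737e+01] 0.05519255733729821
```

View pics/scene1.png

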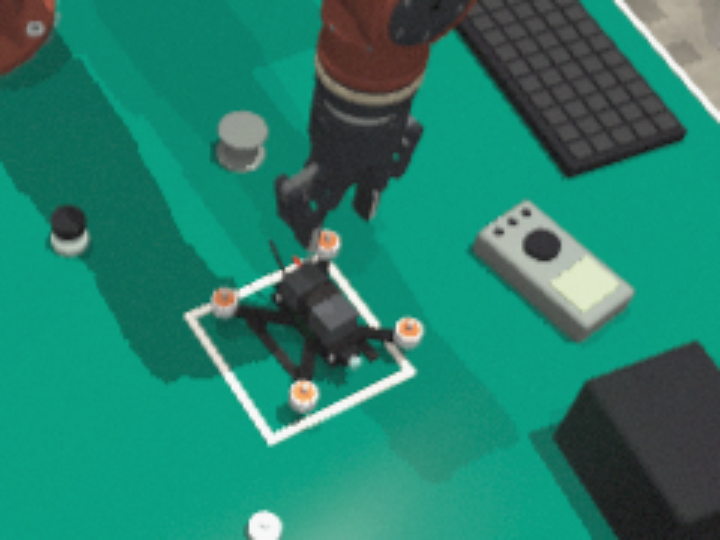

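The gripper is above the quad with its jaws aligned across the battery, and the quad hasn't moved. I'll descend with a guard and then grip.

```bash
python3 - <<'E'
from h import *
print(robot.line_to([.581,.1982,.119],vel=.08,guard=6))
s=robot.observe();print(s["time"],s["tool_pos"],s["ft_force"])
if s["tool_pos"][2]<.121:
    robot.set_gripper(.0); robot.pause(.2)
s=robot.observe();print(s["time"],s["tool_pos"],s["ft_force"],s["torque"],s["gripper_width"])
cv2.imwrite("pics/scene2.png",cv2.resize(robot.grab_frame("scene")[100:280,230:470],None,fx=3,fy=3))
cv2.imwrite("pics/top2.png",robot.grab_frame("top"))
E
```

```text
False
5.1917 [0.58133004 0.19823859 0.11957655] [-0.11485652  0.15032644  0.2927206 ]
5.6917 [0.58137583 0.19820888 0.11962393] [-0.05307154 -0.45769358  5.35929549] [-0.10409873  0.05163853  0.03433786] 0.03536502782680145
```

View pics/scene2.png

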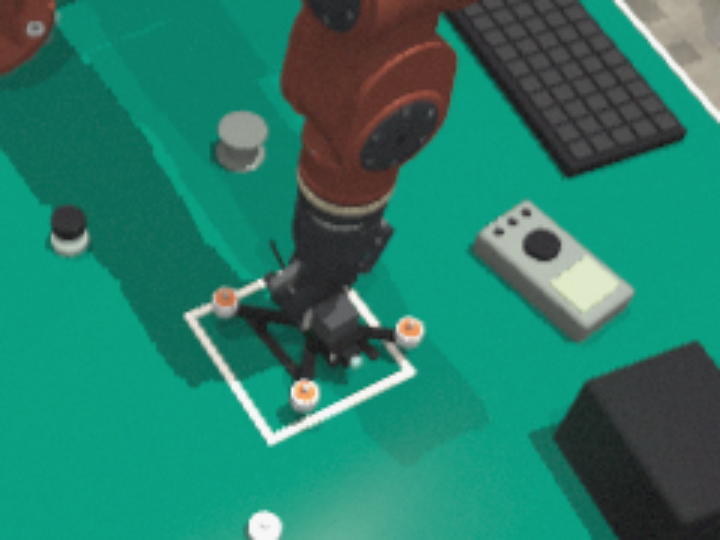

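The battery is gripped (35.4 mm) with a light 5 N press onto the table, and the quad is in place. Now I'll slide it.

```bash
python3 - <<'E'
from h import *
a=np.array([.581,.1982]);b=np.array([.527,-.2095])
for f in(.15,1):
    print(robot.line_to([*(a+f*(b-a)),.119],vel=.09,guard=25))
    s=robot.observe();print(s["time"],s["tool_pos"],s["tcp_rot"],s["ft_force"],s["torque"],s["gripper_width"])
cv2.imwrite("pics/scene3.png",cv2.resize(robot.grab_frame("scene")[130:310,80:320],None,fx=3,fy=3))
cv2.imwrite("pics/top3.png",robot.grab_frame("top"))
E
```

```text
False
6.625 [0.57323369 0.13647319 0.11962749] [ 1.79946551e+02 -4.56492188e-02  1.19732211e+01] [ 0.34221945 -2.59014133  6.77511441] [-0.32594778  0.16953229  0.0590336 ] 0.03512087277036807
False
10.6583 [ 0.52730752 -0.20891455  0.11957664] [-1.79950370e+02 -6.99043701e-02  1.20463587e+01] [2.07041023 5.31119366 9.0745379 ] [ 0.97650947 -0.09388508  0.04197387] 0.03543210736462025
```

View pics/scene3.png

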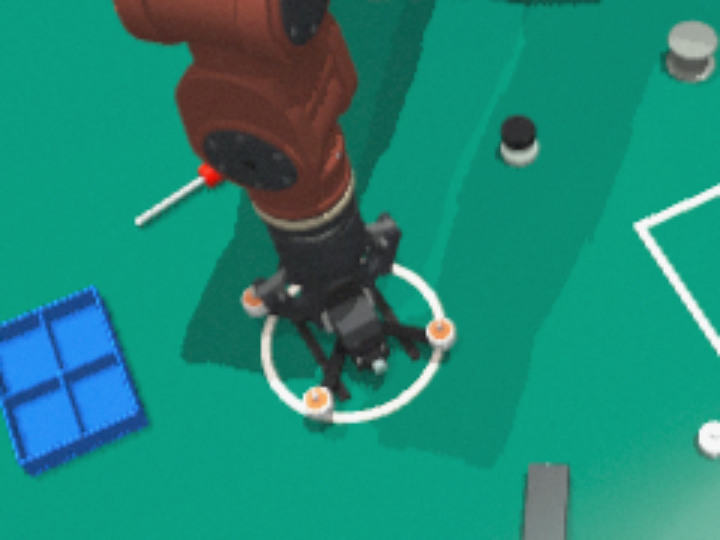

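View pics/top3.png

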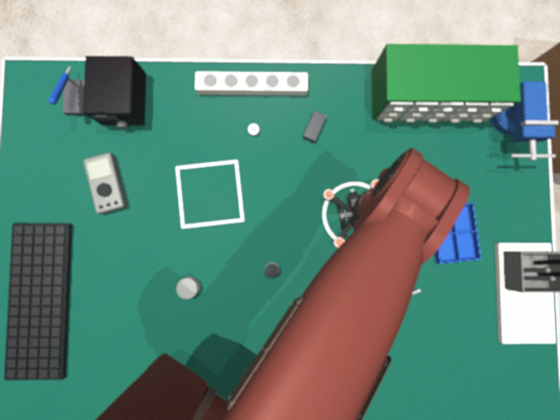

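The quad now sits inside the ring, with three motors visible. I'll open the jaws briefly so it truly stands free, measure it, and then regrip.

```bash
python3 - <<'E'
from h import *
robot.set_gripper(.052); robot.pause(1.3)
s=robot.observe();print(s["time"],s["tool_pos"],s["ft_force"],s["gripper_width"])
im=robot.grab_frame("scene");cv2.imwrite("pics/scene4.png",cv2.resize(im[130:310,80:320],None,fx=3,fy=3))
for c,a in motors("scene",im,(155,200,245,280)): print(c,a,ray("scene",*c,.047))
im=robot.grab_frame("top")
for c,a in motors("top",im,(315,170,382,260)): print("top",c,a,ray("top",*c,.047))
E
```

```text
12.3667 [ 0.52700691 -0.20952795  0.11901222] [0.14853733 0.12002984 0.17658262] 0.05238841694823711
[163.04761905 229.23809524] 21 [ 0.4784952  -0.28755289]
[226.28571429 239.30952381] 42 [ 0.57506243 -0.13181757]
[184.90909091 262.47727273] 44 [ 0.60125374 -0.25675875]
top [374.12903226 182.96774194] 31 [ 0.60661038 -0.25246182]
top [328.57575758 194.24242424] 66 [ 0.57643069 -0.13316091]
top [369.2647619  240.05428571] 1050 [ 0.45809864 -0.23776936]
top [339.12121212 241.86363636] 66 [ 0.4532282  -0.15972167]
```

View pics/scene4.png

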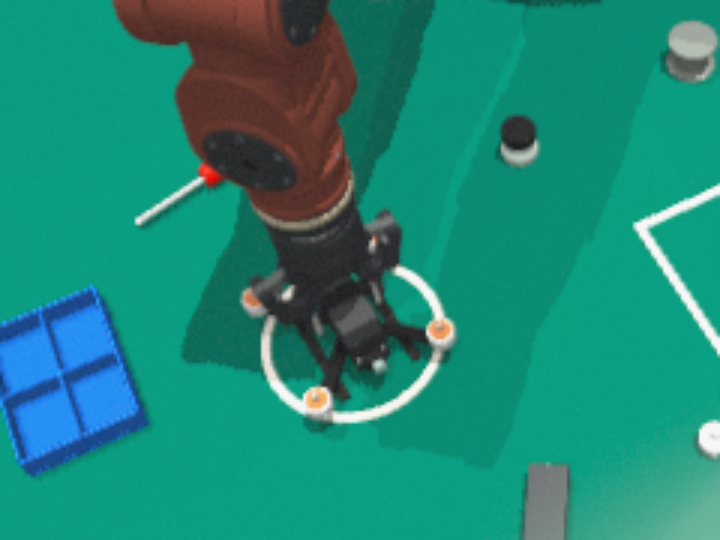

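It stands free and level. The centre from the front-right/rear-left motor diagonal is (0.528, -0.208), about 2 mm from the mark's centre. Now I'll regrip and lift.

```bash
python3 - <<'E'
from h import *
robot.set_gripper(0); robot.pause(.2)
s=robot.observe();print(s["time"],s["ft_force"],s["gripper_width"])
robot.line_to([.527,-.2095,.269],vel=.06); robot.pause(1)
s=robot.observe();print(s["time"],s["tool_pos"],s["tcp_rot"],s["ft_force"],s["torque"],s["gripper_width"],abs(s["qvel"]).max())
im=robot.grab_frame("scene");cv2.imwrite("pics/scene5.png",cv2.resize(im[100:310,60:320],None,fx=2.8,fy=2.8))
for c,a in motors("scene",im,(130,150,260,262)): print(c,a,ray("scene",*c,.197))
cv2.imwrite("pics/top5.png",robot.grab_frame("top"))
E
```

```text
12.95 [-0.07209641  1.4704662   3.37750668] 0.0354757429295409
16.6 [ 0.52699751 -0.20950608  0.26900636] [1.79998846e+02 4.67119025e-04 1.19986149e+01] [ 0.48231516 -0.75432024 -3.67215016] [ 0.01322213 -0.00477385  0.02276687] 0.03520128331054889 0.07724571395948787
[177.57142857 154.6       ] 35 [ 0.36264389 -0.18440248]
[152.3375 184.425 ] 80 [ 0.43552577 -0.26947958]
[149.58823529 199.61764706] 34 [ 0.47948236 -0.28619695]
[219.56862745 210.31372549] 51 [ 0.5749465  -0.13248494]
[172.625      235.51785714] 56 [ 0.60150599 -0.25740808]
```

View pics/scene5.png

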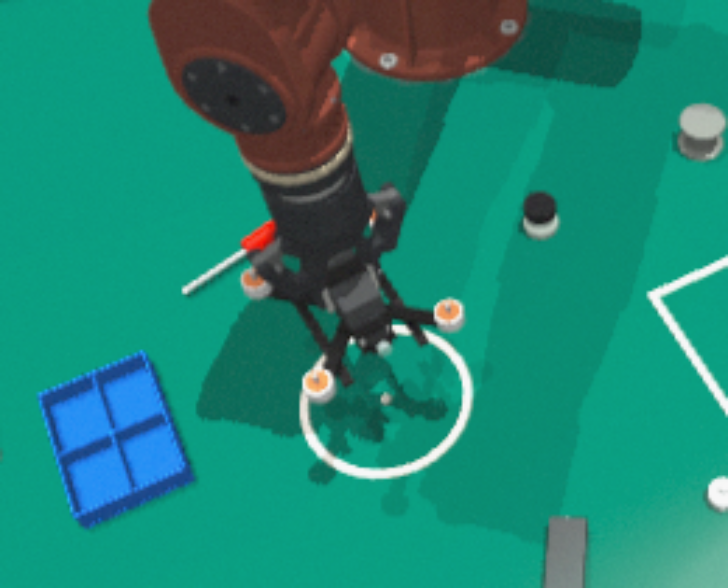

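View pics/top5.png

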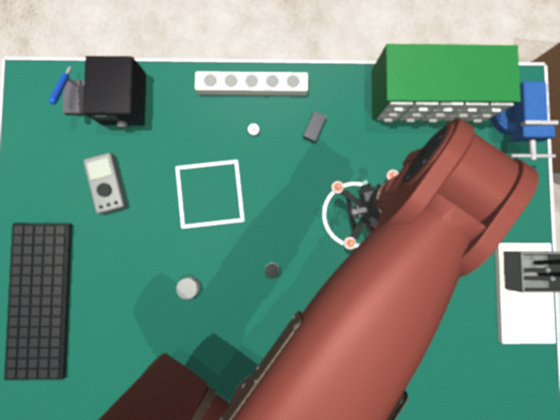

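The quad is held level above the ring. Cast at a skid height of 0.15 m, the motors land within about 1 mm of their standing positions. The bystanders visible in the two views are where they started, so I'll hand in.

```bash
python3 -c "
from plant import robot
robot.job_done()"
```

```text
the job is handed in; nothing more can be done
```

I slid the quadcopter to the round mark, let it stand there, lifted it about 15 cm and handed the job in while still holding it. The hand-in gave no verdict.

- **Slide:** I gripped the battery across its width and slid the quad on its skids, with a light downward press of 5–9 N.
- **Standing on the mark:** I opened the jaws and it stood free for 1.3 s. The cameras put it about 2 mm from the mark's centre.
- **Lift:** I regripped it and raised it 150 mm straight up. The tool was level, the grip was 35 mm wide, and the wrist carried about 3.7 N of extra weight. The arm was practically still.
- **Last pictures:** The three motors the scene camera could see were within about 1 mm of straight above where they had stood, assuming the skids are at 0.15 m. The bystanders I could see were where they started. In the top view the arm covered the parts tray and screwdriver, so I checked those in the scene view only by eye.

No check failed or disagreed.

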